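# Clip two remotes into their spring-clip bays

### The arm

A 6-joint arm with a two-finger parallel gripper is mounted at the origin on the work surface. World frame = base frame: x ahead of the robot, y to its left, z up, the work surface at z = 0. Lengths are in m, angles in rad, forces in N, time in s.
With the tool pointing down it reaches from about 0.3 to 0.775 m from the base axis. Payload 14.6 kg.
Tool frame: the origin (TCP) lies on the mounting face of the last link; the fingertips stand 199 mm ahead of it and the grasp point (between the pads) lies manip.hold_point_z ahead of it (manip.hold_point_z is the distance from the TCP to the grasp point, in m); y points along the fingers, x is the direction in which the jaws open and shut, and the axes are right-handed (so a half turn about y gives the same grasp; the last joint's range is limited). The gripper opens to 94 mm and grips with 3 to 60 N. Pads are 16 mm wide; open, the fingers measure 119 mm over their backs; the gripper's body (75 mm by 177 mm) begins 78 mm behind the grasp point.
Start: joints at [1.202, 0.3, 1.521, -0, 1.321, -0.067], TCP at [0.163, 0.525, 0.405] pointing down, gripper open.
Joint ranges: [-3.03, 3.03], [-0.79, 2.21], [0.23, 2.52], [-1.04, 4.18], [0, 3.07], [-2.55, 2.55]. Speed limits (rad/s): [2.22, 2.22, 2.57, 3.14, 3.14, 3.14].

### API

Orientations are given as a unit quaternion [x, y, z, w].
In Python, from rig import manip, viewer gives the robot as it stands.
- The arm moves only by the tool carry_out, never from a script. Its argument "rows" is a list of rows, each a list of 3 entries, a list of its own where there are three numbers: the opening, from 0 (shut) to 1 (fully open), then the shift along the tool's x, y, z in mm, then the turn about the tool's y in degrees. In form: [[hand, [dx, dy, dz], spin], ...]. A call has 1 to 8 rows; each row is the pose to reach, as a shift and turn from the pose measured when the call began, along the tool's axes at that moment; what a row does not reach only later rows make up. A row lasts 1/8 s, in which the tool goes at most 62.5 mm and 10.7 degrees, less where a joint would pass 70% of its speed; a pose out of reach is approached as far as the arm can. A call with a gripper value outside its range is refused whole. The fingers move at their own pace and stop on an object; "grip_force" is the grip in N (left out, the last holds). Time passes only in rows, so rows that repeat a pose let the fingers close. It gives the time, the measured TCP pose, the force and the opening at its end, in the units of the state.
- manip.get_obs(): the state, without advancing time (a new reading comes with each control period).
- viewer.camera(name): name is "scene" or "top"; returns a dict with "pixels" (420x560x3 uint8, blue, green, red), "K" (3x3 intrinsics, pixels), "pose" (4x4, takes a point from camera to world coordinates). Camera axes: x right, y up, looking along -z (the intrinsics and any distortion apply to the point x, -y, -z); pixel columns grow to the right and rows downward; lengths in m; the calibration is good to about 2 mm. A picture is of the moment at which its call begins. There is no depth.
- manip.hand_in(): hands the job in, once; it reports no verdict.
The state is a dict: "time": time; "qpos": joint angles; "qd": joint speeds; "effort": joint torques, N m; "ee_pos": TCP position; "tcp_rot": TCP orientation; "force": force on the tool from outside, world axes, zero at the start; "ft_torque": the same for the moment, N m; "gripper_width": finger opening in m.
Only numpy, scipy, OpenCV 4.12 (cv2) and the standard library are available. Lean on these libraries where they do the work, as an engineer would, in place of code of your own. Each camera call takes 0.05 s, during which the arm holds its last target. There are 200 camera calls.

### The job

Snap the white and the silver remote fully home into the clip bays tagged with their own colours: flat on the seats, keypad up, centred between the clips and let go. The white one stands on its long edge in the teal rack, so first take it out, lay it flat on the cabinet top, keypad up, let go of it, and then take it afresh across its width. Leave the black remote clipped where it is and do not shift the card pack or the jar.

Things in the scene. Friction and masses are not known exactly. Their poses are not given: they have to be found in the camera images.
- white_center (a point): Centre of the loose white air-conditioner remote, 150 mm long (its x) x 42 wide (y) x 20 thick (z, out of the keypad side), 80 to 170 g. It starts on a long edge in an outer slot of the rack, along the slot, keypad facing the rack's +y, its upper 24 mm clear of the ribs. In its bay either end may point to the robot.
- silver_center (a point): Centre of the loose silver fan remote, a block 140 mm long (x) x 42 mm wide (y) x 20 mm thick (z, out of the keypad side), 70 to 140 g. At the start it lies flat, keypad up, on the cabinet top at mid-table. Either end may point to the robot in its bay.
- bay_white: Fixed spring-clip bay with a white tag (20 x 52 mm plate at the end nearer the robot). Origin at its centre, 8 mm above the cabinet top; x lengthwise, away from the robot, y left across it, z up. Seat pads at x = -45 and +45 mm, 16 mm long, tops 16 mm above the origin: a seated remote's centre is 26 mm above it. Bays are 85 mm apart, in any order.
- bay_silver: Fixed spring-clip bay with a silver tag (20 x 52 mm plate at the end nearer the robot). Origin at its centre, 8 mm above the cabinet top; x lengthwise, away from the robot, y left across it, z up. Like the white bay. Jaws, all bays: a sprung chrome pair at each pad, 14 mm long; mouth 52 mm wide at 56 mm above the origin, narrowing to 37 mm at 40 mm.
- bay_black: Fixed spring-clip bay with a black tag (20 x 52 mm plate at the end nearer the robot). Origin at its centre, 8 mm above the cabinet top; x lengthwise, away from the robot, y left across it, z up. Like the white bay; holds the black remote. All bays: push the remote straight down, about 10 to 20 N to pass the jaws; fingers have room between x = -35 and 35 mm.
- black_center (a point): Centre of the loose black television remote, 160 x 42 x 20 mm, already clipped in the bay with the black tag; to be left there.
- rack: Fixed teal plastic rack, 150 mm long (x) x 125 mm (y). Origin under its centre, on the cabinet top; z up. Three slots run along x, at y = -40, 0 and +40 mm, each 24 mm wide, floor 12 mm and rib tops 30 mm above the cabinet top. The white remote stands in one outer slot, the card pack in the other, the middle one is empty.
- cards: Loose red card pack, 90 mm (x) x 18 mm (y) x 60 mm (z), upright in an outer slot of the rack; origin at its centre. To be left.
- jar: Loose glass screw-top jar, 68 mm across, 100 mm high, standing at the back, beyond the left end of the row of bays; origin under its centre. To be left.

How it is judged:
By the outcome, as a careful person would: the job done as asked, in the order asked, and still so for the second after the job is handed in, with the robot touching nothing.
It also fails if it takes over 70 s, if anything falls off the work surface, if the arm or the gripper's body presses on something with over 40 N, if the wrist force passes 120 N, or if a joint passes its speed limit or range.

## Working session

There is one attempt and no reset: what is moved stays moved. The work goes in short steps, Python scripts to look and compute and a tool call to move; the robot and the scene stay as the last step left them, time stands still between calls to the robot, and variables do not carry over. Pictures are saved under pics/ and viewed, about 8 in all and at most 12, crops included, and the job is handed in when it is done.

Besides the shell and the picture viewer there is one more tool, called after "Emit:" as a command line: name --argument value ..., lists and objects as JSON in quotes. carry_out: Moves the arm, as the interface text tells. Its arguments: {"type":"object","properties":{"rows":{"type":"array"},"grip_force":{"type":"number"}},"required":["rows"]}

```bash
ls; mkdir -p pics
python3 - <<'E'
from rig import manip, viewer
import cv2
print(manip.hold_point_z); print(manip.get_obs())
for n in("scene","top"):
    c=viewer.camera(n); cv2.imwrite(f"pics/{n}0.png",c["pixels"]); print(c["K"],c["pose"],[k for k in c])
E
```

```text
pics
0.1804
{'time': 0.0, 'qpos': array([ 1.20239590e+00,  3.00475873e-01,  1.52159342e+00, -1.17874840e-05,
        1.32073052e+00, -6.66135867e-02]), 'qd': array([-0.00108475, -0.00101437,  0.00184564,  0.00162747,  0.00049038,
       -0.00087978]), 'effort': array([-3.32076461e-04, -5.31809556e+01, -3.52738738e+01,  7.07636238e-02,
        2.44671892e-02, -7.56633949e-05]), 'ee_pos': array([0.16347216, 0.52510606, 0.40407836]), 'tcp_rot': array([ 0.56971156,  0.41880098, -0.41951624, -0.56924564]), 'force': array([-0.09772609, -0.35593518, -0.25610685]), 'ft_torque': array([ 0.03232146, -0.01445183, -0.04243838]), 'gripper_width': 0.09372572279077496}
[[441.8626213    0.         280.29469248]
 [  0.         441.8626213  198.29879883]
 [  0.           0.           1.        ]] [[ 0.80017329 -0.36438462  0.47638907  1.04538136]
 [ 0.59976405  0.48931987 -0.63312649 -0.53076718]
 [-0.00240508  0.79233194  0.61008549  0.5992882 ]
 [ 0.          0.          0.          1.        ]] ['pixels', 'K', 'pose']
[[472.79706278   0.         282.45447169]
 [  0.         472.79706278 212.14853776]
 [  0.           0.           1.        ]] [[ 6.78440684e-04  9.95774868e-01 -9.18256649e-02  5.33114988e-01]
 [-9.99997795e-01  8.58056721e-04  1.91658977e-03  4.71775932e-02]
 [ 1.98728355e-03  9.18241622e-02  9.95773254e-01  1.18309832e+00]
 [ 0.00000000e+00  0.00000000e+00  0.00000000e+00  1.00000000e+00]] ['pixels', 'K', 'pose']
```

View pics/scene0.png

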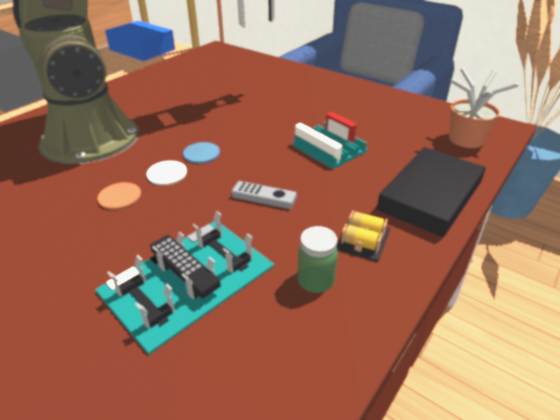

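View pics/top0.png

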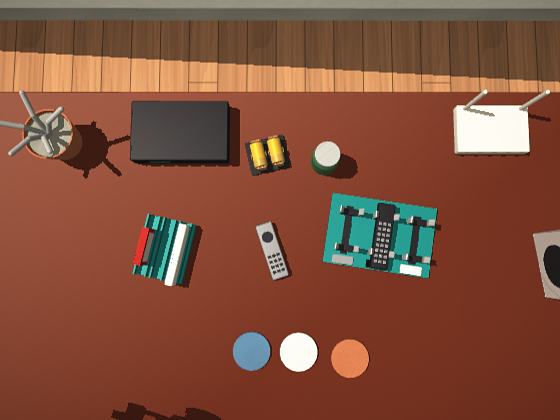

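The scene view shows the white remote upright in the rack at about (318,140) and the silver one flat at (264,194). The bays are around (185,275). In the top view the white remote is at about (178,254), the silver at (271,250), the silver tag at (342,259) and the white tag at (411,270). Black is in the middle bay, the jar at (327,155).

```bash
cat > h.py <<'E'
import numpy as np, cv2
from rig import manip, viewer
from scipy.spatial.transform import Rotation as R
def grab():
    return {n:viewer.camera(n) for n in("scene","top")}
def ray(c,uv):
    d=np.linalg.inv(c["K"])@[uv[0],uv[1],1.]; d=c["pose"][:3,:3]@[d[0],-d[1],-d[2]]
    return c["pose"][:3,3],d/np.linalg.norm(d)
def plane(c,uv,z):
    o,d=ray(c,uv); return o+d*(z-o[2])/d[2]
def tri(c,a,e,b):
    (o,d),(p,f)=ray(c,a),ray(e,b)
    s=np.linalg.lstsq(np.c_[d,-f],p-o,rcond=None)[0]
    q,r=o+s[0]*d,p+s[1]*f; return (q+r)/2,np.linalg.norm(q-r)*1e3
def proj(c,P):
    q=c["pose"][:3,:3].T@(np.asarray(P)-c["pose"][:3,3]); k=c["K"]
    return np.array([k[0,0]*q[0]/-q[2]+k[0,2],k[1,1]*-q[1]/-q[2]+k[1,2]])
def mask(im,kind):
    h=cv2.cvtColor(im,cv2.COLOR_BGR2HSV); H,S,V=[h[...,i].astype(int) for i in range(3)]
    m={"white":(S<50)&(V>195),"silver":(S<50)&(V>110)&(V<=215),"teal":(H>75)&(H<100)&(S>120)&(V>60),"red":((H<5)|(H>175))&(S>200)&(V>150),"dark":(V<60)}[kind]
    return m.astype(np.uint8)
def blobs(im,kind,box,amin=30):
    x0,y0,x1,y1=box; m=np.zeros(im.shape[:2],np.uint8); m[y0:y1,x0:x1]=mask(im,kind)[y0:y1,x0:x1]
    cs,_=cv2.findContours(m,cv2.RETR_EXTERNAL,cv2.CHAIN_APPROX_NONE)
    return sorted([c for c in cs if cv2.contourArea(c)>amin],key=cv2.contourArea,reverse=True)
E
python3 - <<'E'
from h import *
C=grab()
t,s=C["top"]["pixels"],C["scene"]["pixels"]
for n,im,box,ks in(("top rack",t,(125,205,205,295),("white","red","teal")),("top silver",t,(250,215,295,285),("silver",)),("top bays",t,(320,190,445,285),("white","silver","teal")),
  ("sc rack",s,(285,105,375,170),("white","red","teal")),("sc silver",s,(225,175,300,212),("silver",)),("sc bays",s,(95,200,280,345),("white","silver","teal"))):
    for k in ks:
        for c in blobs(im,k,box,25)[:4]:
            r=cv2.minAreaRect(c); print(n,k,cv2.contourArea(c),np.round(r[0],1),np.round(r[1],1),round(r[2],1),cv2.boxPoints(r).round(1).tolist())
m=np.zeros((570,775,3),np.uint8)
rs=lambda a,f:cv2.resize(a,None,fx=f,fy=f,interpolation=cv2.INTER_CUBIC)
a=rs(t[190:285,130:440],2.5); m[:a.shape[0],:a.shape[1]]=a
a=rs(s[205:350,95:275],2.2); m[245:245+a.shape[0],:a.shape[1]]=a
a=rs(s[105:215,225:375],2.5); m[245:245+a.shape[0],399:399+a.shape[1]]=a[:, :376]
cv2.imwrite("pics/mos1.png",m)
E
```

```text
top rack white 417.0 [175.1 254.3] [ 7.5 63.1] 14.0 [[163.8000030517578, 283.8999938964844], [179.10000610351562, 222.8000030517578], [186.39999389648438, 224.60000610351562], [171.10000610351562, 285.79998779296875]]
top rack red 216.5 [140.6 245.8] [ 6.8 37.1] 14.0 [[132.8000030517578, 262.8999938964844], [141.8000030517578, 226.89999389648438], [148.39999389648438, 228.60000610351562], [139.39999389648438, 264.6000061035156]]
top rack teal 595.5 [165.9 249.1] [14.3 60.9] 14.0 [[151.5, 276.8999938964844], [166.3000030517578, 217.8000030517578], [180.1999969482422, 221.3000030517578], [165.39999389648438, 280.3999938964844]]
top rack teal 377.5 [150.1 245.8] [15.  61.1] 14.0 [[135.39999389648438, 273.6000061035156], [150.1999969482422, 214.3000030517578], [164.8000030517578, 217.89999389648438], [149.89999389648438, 277.20001220703125]]
top rack teal 277.0 [185.6 253.1] [13.4 61.4] 5.8 [[175.8000030517578, 283.0], [182.0, 221.89999389648438], [195.39999389648438, 223.3000030517578], [189.1999969482422, 284.29998779296875]]
top silver silver 862.0 [271.6 250.3] [56.6 16.1] 71.6 [[255
[... 3088 characters left out ...]
9648438, 254.1999969482422], [152.89999389648438, 275.6000061035156], [119.30000305175781, 296.1000061035156]]
sc bays silver 95.5 [229.  259.1] [24.5  7.3] 76.0 [[222.5, 248.10000610351562], [229.60000610351562, 246.39999389648438], [235.5, 270.1000061035156], [228.5, 271.8999938964844]]
sc bays teal 5536.0 [184.3 277.7] [ 82.2 159.4] 55.0 [[95.4000015258789, 289.79998779296875], [226.10000610351562, 198.39999389648438], [273.20001220703125, 265.70001220703125], [142.60000610351562, 357.1000061035156]]
sc bays teal 401.5 [230.8 241.8] [33.4 15.5] 38.2 [[212.89999389648438, 237.60000610351562], [222.5, 225.39999389648438], [248.6999969482422, 246.0], [239.10000610351562, 258.20001220703125]]
```

View pics/mos1.png

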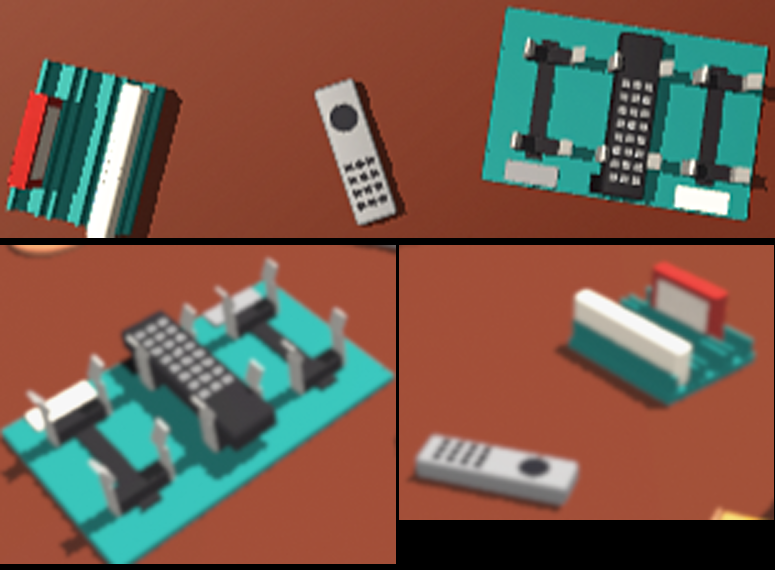

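Run:
```python
from h import *
C=grab(); T,S=C["top"],C["scene"]; t,s=T["pixels"],S["pixels"]
o=manip.get_obs(); r=R.from_quat(o["tcp_rot"]).as_matrix(); print("tool axes cols\n",r.round(3))
f=lambda a:np.round(np.array(a)*1e3,1)
def rect(c,z,n):
    b=cv2.boxPoints(cv2.minAreaRect(c)); P=np.array([plane(T,q,z) for q in b])
    e=[P[1]-P[0],P[2]-P[1]]; l=max(e,key=np.linalg.norm); 
    print(n,"c",f(P.mean(0)),"sides",f([np.linalg.norm(k) for k in e]),"yaw long",round(np.degrees(np.arctan2(l[1],l[0])),2)); return P
rect(blobs(t,"white",(125,205,205,295))[0],.054,"white edge")
rect(blobs(t,"red",(125,205,205,295))[0],.072,"cards")
rect(blobs(t,"silver",(250,215,295,285))[0],.020,"silver")
rect(blobs(t,"white",(320,190,445,285))[0],.009,"tagW")
rect(blobs(t,"silver",(320,190,445,285))[0],.009,"tagS")
P=rect(blobs(t,"teal",(320,190,445,285))[0],.008,"plate"); print(f(P))
print("tri silver",[f(k) for k in tri(T,(271.6,250.3),S,(263.6,193.6))])
print("tri tagS",[f(k) for k in tri(T,(342,259.1),S,(202.7,231.5))])
print("tri tagW",[f(k) for k in tri(T,(410.1,269.4),S,(124.2,275.7))])
# white top edge ends in both views (rear end right, near-left)
print("tri white far/near",[tri(T,a,S,b) for a,b in (((182.7,223.7),(340.5,149)),((167.5,284.8),(298,122)))])
rs=lambda a,k:cv2.resize(a,None,fx=k,fy=k,interpolation=cv2.INTER_NEAREST)
m=np.zeros((590,800,3),np.uint8)
a=rs(t[210:292,130:200],5); m[:410,:350]=a
a=rs(s[108:172,285:370],5); m[:320,360:785]=a
a=rs(s[215:255,180:240],4.5); m[325:505,360:630]=a
a=cv2.resize(t[190:285,320:445],(216,164),interpolation=cv2.INTER_CUBIC);m[420:584,:216]=a
cv2.imwrite("pics/mos2.png",m)
```

```text
tool axes cols
 [[ 0.297 -0.    -0.955]
 [ 0.955 -0.     0.297]
 [-0.    -1.     0.   ]]
white edge c [536.9 300.2  54. ] sides [148.7  18.1] yaw long -12.87
cards c [556.4 377.7  72. ] sides [86.2 16.6] yaw long -12.49
silver c [546.7  71.6  20. ] sides [ 39.7 138.6] yaw long -161.45
tagW c [ 499.7 -270.2    9. ] sides [21.9 52.6] yaw long -98.69
tagS c [ 525.  -102.3    9. ] sides [19.1 52. ] yaw long -99.4
plate c [ 585.  -197.7    8. ] sides [173.8 268.4] yaw long -98.77
[[ 519.4  -52.1    8. ]
 [ 691.   -79.8    8. ]
 [ 650.1 -345.     8. ]
 [ 479.5 -313.8    8. ]]
tri silver [array([546.3,  71.5,  11. ]), np.float64(503.7)]
tri tagS [array([ 526.2, -100.7,   11.6]), np.float64(3627.7)]
tri tagW [array([ 500.3, -268.4,   13.4]), np.float64(1339.5)]
tri white far/near [(array([0.61087174, 0.28626303, 0.04437437]), np.float64(2.264925478603437)), (array([0.46539227, 0.31597346, 0.05850269]), np.float64(1.4418299041748104))]
```

View pics/mos2.png

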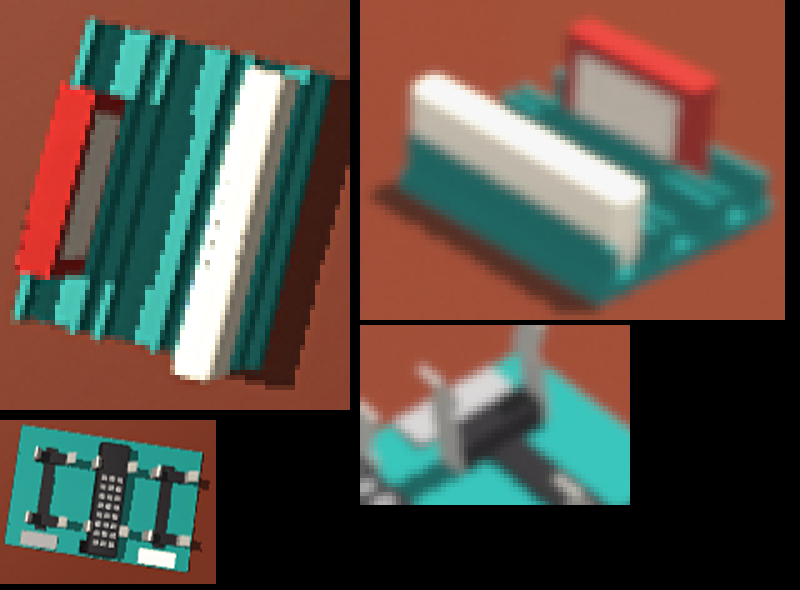

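The enlarged crops show the white remote's −y face plain grey in both views, at about (245,250). Button dots sit on its image-left side at about (212,215), so the keypad faces +y, towards the cards. Cards to white measures 79.9 mm (80 expected), and tag to tag measures 169.8 mm (170 expected). Silver tag on the left, white on the right.

Emit:
carry_out --rows '[[0.64,[-104,0,-423],-4],[0.64,[-104,0,-423],-4],[0.64,[-104,0,-423],-4],[0.64,[-104,0,-423],-4],[0.64,[-104,0,-423],-4],[0.64,[-104,0,-423],-4],[0.64,[-104,0,-423],-4],[0.64,[-104,0,-423],-4]]' --grip_force 30

```text
time: 1.3
ee_pos: [0.539, 0.2976, 0.4036]
tcp_rot: [0.556, 0.437, -0.438, -0.555]
force: [-0.5, 0.4, 0.0]
gripper_width: 0.0602
```

```bash
cat >> h.py <<'E'
def go(x,y,tipz,yx,o=None):
    "shift (mm) and spin (deg) bringing TCP above x,y (m), fingertips at tipz, tool x at world angle yx (deg, mod 180)"
    o=o or manip.get_obs(); r=R.from_quat(o["tcp_rot"]).as_matrix()
    d=r.T@(np.array([x,y,tipz+.199])-o["ee_pos"]); c=np.degrees(np.arctan2(r[1,0],r[0,0]))
    s=-((yx-c+90)%180-90)
    print("go",np.round(d*1e3,1),"spin",round(s,1),"| q6",o["qpos"][5].round(2),"t",round(o["time"],2),"w",o["gripper_width"].round(4),"F",o["force"].round(1),"tip",(o["ee_pos"]*1e3-[0,0,199]).round(1),"yx",c.round(1))
E
python3 - <<'E'
from h import *
C=grab(); T,S=C["top"],C["scene"]; t=T["pixels"]
go(.537,.3002,.033,76.7)
u=np.array([np.cos(np.radians(8.57)),-np.sin(np.radians(8.57)),0]); v=np.array([-u[1],u[0],0])
for nm,tag in(("W",(.4997,-.2702)),("S",(.525,-.1023))):
    g=np.array([*tag,.024]); 
    # dark pixels near the bay -> z=24 plane -> bay axes
    ys,xs=np.nonzero(mask(t,"dark")|((t.max(2)<75)).astype(np.uint8))
    Q=[((plane(T,(a,b),.024)-g)@u,(plane(T,(a,b),.024)-g)@v) for a,b in zip(xs,ys) if 320<a<445 and 190<b<285]
    Q=np.array([q for q in Q if abs(q[1])<.012 and .005<q[0]<.15])*1e3
    h,e=np.histogram(Q[:,0],np.arange(5,152,3)); print(nm,list(zip(e[:-1].astype(int),h)))
# black remote top
c=max(blobs(t,"dark",(360,195,405,280)),key=cv2.contourArea); b=cv2.minAreaRect(c); p=plane(T,b[0],.044)
print("black",p.round(4),b, [cv2.minAreaRect(k)[:2] for k in blobs(t,"dark",(320,190,445,285))])
cv2.imwrite("pics/bay.png",cv2.resize(t[190:285,318:445],None,fx=6,fy=6,interpolation=cv2.INTER_NEAREST))
E
```

```text
Traceback (most recent call last):
  File "h.py", line 31, in go
    print("go",np.round(d*1e3,1),"spin",round(s,1),"| q6",o["qpos"][5].round(2),"t",round(o["time"],2),"w",o["gripper_width"].round(4),"F",o["force"].round(1),"tip",(o["ee_pos"]*1e3-[0,0,199]).round(1),"yx",c.round(1))
                                                                                                           ^^^^^^^^^^^^^^^^^^^^^^^^
AttributeError: 'float' object has no attribute 'round'
```

```bash
sed -i 's/o\["gripper_width"\].round(4)/round(o["gripper_width"],4)/' h.py
python3 - <<'E'
from h import *
C=grab(); T,S=C["top"],C["scene"]; t=T["pixels"]
go(.537,.3002,.033,76.7)
u=np.array([np.cos(np.radians(8.57)),-np.sin(np.radians(8.57)),0]); v=np.array([-u[1],u[0],0])
for nm,tag in(("W",(.4997,-.2702)),("S",(.525,-.1023))):
    g=np.array([*tag,.024])
    ys,xs=np.nonzero(t.max(2)<75)
    Q=[((plane(T,(a,b),.024)-g)@u,(plane(T,(a,b),.024)-g)@v) for a,b in zip(xs,ys) if 320<a<445 and 190<b<285]
    Q=np.array([q for q in Q if abs(q[1])<.018 and .005<q[0]<.15])*1e3
    h,e=np.histogram(Q[:,0],np.arange(5,152,3)); print(nm,[(int(a),int(b)) for a,b in zip(e,h)])
c=blobs(t,"dark",(360,195,405,280))[0]; b=cv2.minAreaRect(c); p=plane(T,b[0],.044)
print("black",p.round(4),b)
cv2.imwrite("pics/bay.png",cv2.resize(t[190:285,318:445],None,fx=6,fy=6,interpolation=cv2.INTER_NEAREST))
E
```

```text
go [ -0.3 172.6  -1.5] spin 0.1 | q6 -0.89 t 1.5 w 0.06 F [0.6 1.2 1.6] tip [535.6 300.9 205.6] yx 76.8
W [(5, 0), (8, 0), (11, 0), (14, 7), (17, 9), (20, 15), (23, 16), (26, 15), (29, 15), (32, 15), (35, 10), (38, 8), (41, 8), (44, 9), (47, 8), (50, 9), (53, 8), (56, 8), (59, 9), (62, 8), (65, 9), (68, 9), (71, 8), (74, 9), (77, 8), (80, 8), (83, 9), (86, 9), (89, 8), (92, 9), (95, 7), (98, 7), (101, 9), (104, 8), (107, 10), (110, 16), (113, 16), (116, 15), (119, 16), (122, 15), (125, 10), (128, 8), (131, 0), (134, 0), (137, 0), (140, 0), (143, 0), (146, 0)]
S [(5, 0), (8, 0), (11, 0), (14, 4), (17, 8), (20, 15), (23, 18), (26, 17), (29, 16), (32, 16), (35, 12), (38, 7), (41, 8), (44, 8), (47, 8), (50, 9), (53, 8), (56, 7), (59, 8), (62, 7), (65, 9), (68, 9), (71, 7), (74, 8), (77, 7), (80, 8), (83, 9), (86, 8), (89, 8), (92, 7), (95, 7), (98, 9), (101, 8), (104, 8), (107, 9), (110, 18), (113, 18), (116, 17), (119, 16), (122, 15), (125, 12), (128, 7), (131, 2), (134, 0), (137, 0), (140, 0), (143, 0), (146, 0)]
black [ 0.5809 -0.1909  0.044 ] ((380.332275390625, 235.90725708007812), (21.76331329345703, 65.92276000976562), 7.907162666320801)
```

View pics/bay.png

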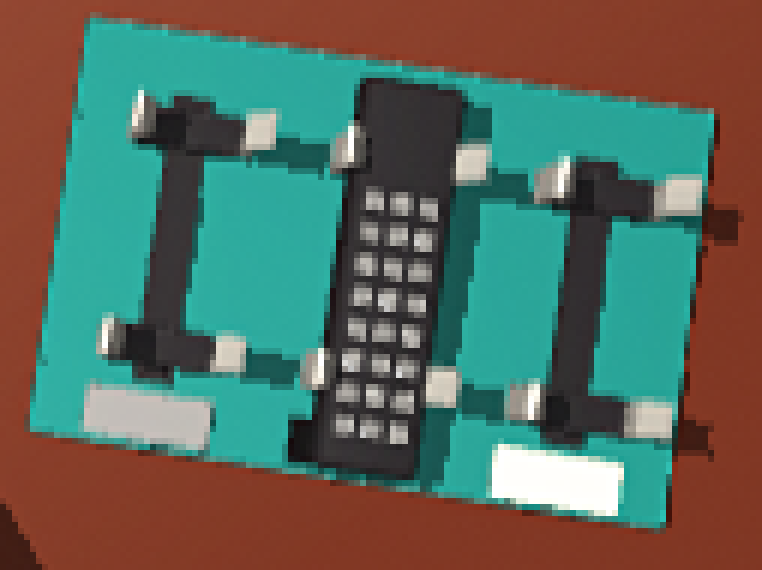

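The bay crop shows the pads, jaws and tags of the two empty bays clearly: silver at crop (165,230), white at (590,300). Pad spacing comes out at 90 mm, as given. Descending on the white remote now.

Emit:
carry_out --rows '[[0.64,[0,60,-1.5],0],[0.64,[0,120,-1.5],0],[0.64,[0,150,-1.5],0],[0.64,[0,165,-1.5],0],[0.64,[0,172,-1.5],0],[0.64,[0,172,-1.5],0],[0.3,[0,172,-1.5],0],[0.1,[0,172,-1.5],0]]' --grip_force 30

```text
time: 2.5
ee_pos: [0.5371, 0.3005, 0.2334]
tcp_rot: [0.554, 0.439, -0.439, -0.554]
force: [0.6, -0.7, 0.7]
gripper_width: 0.0435
```

Run:
```python
from h import *
C=grab(); T=C["top"]
go(.537,.3002,.033,76.7)
u=np.array([np.cos(np.radians(8.57)),-np.sin(np.radians(8.57)),0]); v=np.array([-u[1],u[0],0])
f=lambda x,y:plane(T,(318+x/6-.5,190+y/6-.5),.064)
for n,o,J in(("W",(.5719,-.2811),((593,411),(618,188))),("S",(.5972,-.1132),((172,345),(204,124)))):
    for j in J: d=f(*j)-[*o,.064]; print(n,j,(d@u*1e3).round(1),(d@v*1e3).round(1))
```

```text
go [-0.3  1.   0. ] spin 0.1 | q6 -0.89 t 2.6 w 0.0359 F [-0.2  0.7  0.9] tip [537.1 300.5  34. ] yx 76.8
W (593, 411) -44.9 3.8
W (618, 188) 43.7 4.9
S (172, 345) -44.1 1.1
S (204, 124) 44.4 0.6
```

Emit:
carry_out --rows '[[0.0,[0,1,0],0],[0.0,[0,1,0],0],[0.0,[0,1,0],0],[0.0,[0,1,0],0],[0.0,[0,-15,0],0],[0.0,[0,-50,0],0]]' --grip_force 40

```text
time: 3.35
ee_pos: [0.5369, 0.3004, 0.2833]
tcp_rot: [-0.554, -0.438, 0.44, 0.554]
force: [0.1, 0.1, -0.9]
gripper_width: 0.0194
```

Emit:
carry_out --rows '[[0.0,[-30,-10,26],0],[0.0,[-70,-10,60],0],[0.0,[-105,-5,90],0],[0.0,[-122,0,105],0],[0.0,[-128,20,110],0],[0.0,[-128,40,110],0],[0.0,[-128,50,110],0],[0.0,[-128,50,110],0]]'

```text
time: 4.35
ee_pos: [0.4005, 0.201, 0.2338]
tcp_rot: [-0.554, -0.438, 0.44, 0.554]
force: [0.1, 0.4, -1.0]
gripper_width: 0.0199
```

Run:
```python
from h import *
go(.400,.200,.0225,76.7)
s=grab()["scene"]["pixels"]; t=grab()["top"]["pixels"]
cv2.imwrite("pics/carry.png",np.hstack([cv2.resize(s[60:230,180:400],(396,306)),cv2.resize(t[200:370,130:350],(396,306))]))
```

```text
go [-1.1 12.3  0.2] spin 0.1 | q6 -0.96 t 4.35 w 0.0199 F [ 0.1  0.4 -1. ] tip [400.5 201.   34.8] yx 76.8
```

View pics/carry.png

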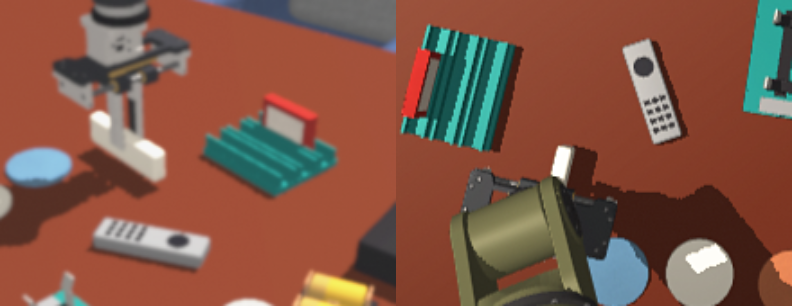

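The picture shows the white remote hanging level in the fingers at about (128,148) in the left half. The cards are still in the rack and the silver remote is undisturbed. Setting the white remote down on its edge.

Emit:
carry_out --rows '[[0.0,[0,7,0],0],[0.0,[0,12,0],0],[0.0,[0,12.5,0],0],[0.26,[0,12.5,0],0],[0.32,[0,12.5,0],0],[0.32,[0,5,0],0],[0.7,[0,-3,0],0],[1.0,[0,-3,0],0]]'

```text
time: 5.55
ee_pos: [0.4008, 0.2011, 0.2381]
tcp_rot: [0.554, 0.439, -0.439, -0.554]
force: [-0.3, -0.3, -0.1]
gripper_width: 0.0467
```

Emit:
carry_out --rows '[[1.0,[0,0,0],0],[1.0,[-10,0,0],0],[1.0,[-20,0,0],0],[1.0,[-28,0,0],0],[1.0,[-34,0,0],0],[1.0,[-38,0,0],0],[1.0,[-42,0,0],0],[1.0,[-44,0,0],0]]'

```text
time: 6.55
ee_pos: [0.3907, 0.1581, 0.2382]
tcp_rot: [0.554, 0.439, -0.439, -0.554]
force: [-0.1, 0.5, 0.0]
gripper_width: 0.0939
```

Run:
```python
from h import *
go(.400,.200,.0225,76.7)
s=grab()["scene"]["pixels"]
cv2.imwrite("pics/tip.png",cv2.resize(s[90:200,170:330],(640,440)))
```

```text
go [42.9 16.7  0.5] spin 0.1 | q6 -1.04 t 6.55 w 0.0939 F [-0.1  0.5  0. ] tip [390.7 158.1  39.2] yx 76.8
```

View pics/tip.png

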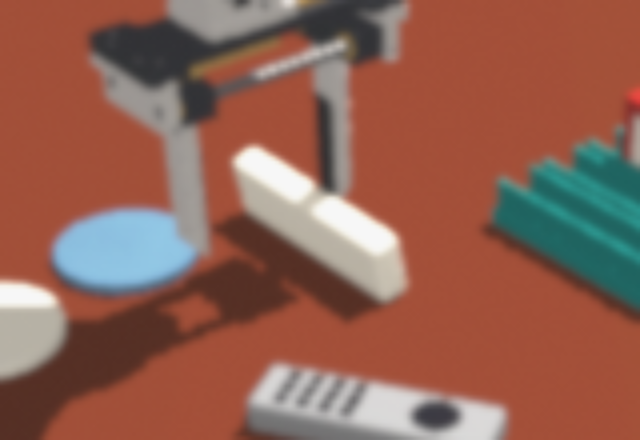

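The white remote is still standing on its edge at about (320,220), with the +y finger just reaching it. Pushing on.

Emit:
carry_out --rows '[[1.0,[0,3,0],0],[1.0,[-5,3,0],0],[1.0,[-10,3,0],0],[1.0,[-15,3,0],0],[1.0,[-20,3,0],0],[1.0,[-20,3,0],0]]'

```text
time: 7.4
ee_pos: [0.3861, 0.1384, 0.2352]
tcp_rot: [0.555, 0.439, -0.439, -0.554]
force: [0.9, 0.0, 0.4]
gripper_width: 0.0938
```

Run:
```python
from h import *
go(.400,.200,.0225,76.7)
s=grab()["scene"]["pixels"]
cv2.imwrite("pics/tip2.png",cv2.resize(s[90:200,170:330],(640,440)))
```

```text
go [63.2 13.7  0.6] spin 0.0 | q6 -1.08 t 7.4 w 0.0938 F [0.9 0.  0.4] tip [386.1 138.4  36.2] yx 76.7
```

View pics/tip2.png

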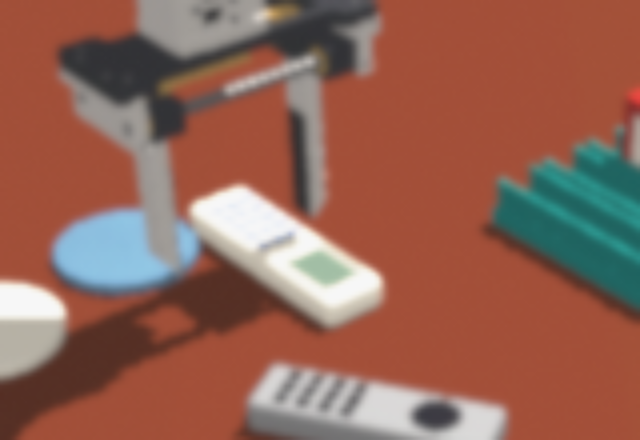

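The white remote now lies flat, keypad up, at about (287,255) in the crop, with both fingers clear. I'm moving the arm aside to measure it unobstructed.

Emit:
carry_out --rows '[[1.0,[0,-50,0],0],[1.0,[20,-90,0],0],[1.0,[75,-100,0],0],[1.0,[135,-100,0],0],[1.0,[190,-100,0],0],[1.0,[210,-100,0],0],[1.0,[210,-100,0],0]]'

```text
time: 8.38
ee_pos: [0.434, 0.3441, 0.3347]
tcp_rot: [0.554, 0.439, -0.44, -0.554]
force: [-0.4, 1.2, -0.2]
gripper_width: 0.0938
```

Run:
```python
from h import *
C=grab(); T,S=C["top"],C["scene"]; t,s=T["pixels"],S["pixels"]
f=lambda a:np.round(np.array(a)*1e3,1)
def hull(im,box,lo):
    h=cv2.cvtColor(im,cv2.COLOR_BGR2HSV); x0,y0,x1,y1=box; m=np.zeros(im.shape[:2],np.uint8)
    m[y0:y1,x0:x1]=((h[...,1]<90)&(h[...,2]>lo))[y0:y1,x0:x1]
    m=cv2.morphologyEx(m,cv2.MORPH_CLOSE,np.ones((5,5)))
    c=max(cv2.findContours(m,0,1)[0],key=cv2.contourArea); return cv2.convexHull(c)
def report(n,bt,bs):
    c=hull(t,bt,130); r=cv2.minAreaRect(c); b=cv2.boxPoints(r)
    P=np.array([plane(T,q,.02) for q in b]); e=[P[1]-P[0],P[2]-P[1]]; l=max(e,key=np.linalg.norm); p=P.mean(0)
    yaw=(np.degrees(np.arctan2(l[1],l[0]))+90)%180-90
    print(n,"c",f(p),f([np.linalg.norm(k) for k in e]),"yaw",yaw.round(2))
    q=proj(S,p); cs=hull(s,bs,120); rs=cv2.minAreaRect(cs); print("  scene pred",q.round(1),"seen",np.round(rs[0],1),"tri",[f(k) for k in [tri(T,r[0],S,rs[0])[0]]])
    u=l/np.linalg.norm(l); v=np.array([-u[1],u[0],0]); L=.075 if n=="white" else .07
    A=[p+a*L*u+b*.021*v for a in(-1,1) for b in(-1,1)]
    for nm,c,im in(("top",T,t),("scene",S,s)):
        print("  ",nm,"hull bbox",cv2.boundingRect(cs if nm=="scene" else hull(t,bt,130)),"model top-face bbox",np.ptp([proj(c,a) for a in A],0).round(1),np.min([proj(c,a) for a in A],0).round(1))
    return p,yaw
print("rackmask",[cv2.contourArea(c) for c in blobs(t,"white",(190,265,260,350))])
w,yw=report("white",(195,262,262,338),(205,120,275,178))
si,ys=report("silver",(250,215,295,285),(225,175,300,212))
go(w[0],w[1],.002,yw+90)
go(si[0],si[1],.002,ys+90)
cv2.imwrite("pics/meas.png",np.hstack([cv2.resize(s[100:220,190:320],(520,480)),cv2.resize(t[210:340,190:260],(258,480))]))
```

```text
rackmask [145.5, 99.0]
white c [400.3 168.7  20. ] [136.9  41.9] yaw -12.84
  scene pred [242.2 150.9] seen [236.2 150.7] tri [array([394.8, 163.7,  21.6])]
   top hull bbox (217, 282, 29, 56) model top-face bbox [31.3 65.2] [215.6 278.4]
   scene hull bbox (205, 136, 61, 36) model top-face bbox [49.3 29.8] [218.3 136.8]
silver c [547.2  72.6  20. ] [ 39.7 138.6] yaw 18.56
  scene pred [264.2 190.2] seen [264.2 192.2] tri [array([547. ,  72.6,  14.5])]
   top hull bbox (256, 221, 32, 59) model top-face bbox [34.3 59.8] [254.1 220.3]
   scene hull bbox (232, 181, 65, 28) model top-face bbox [66.3 22.6] [231.1 179.3]
go [-177.   134.1   -7. ] spin -0.4 | q6 -0.74 t 8.47 w 0.0939 F [-0.7 -0.9 -0.6] tip [434.  342.6 136. ] yx 76.8
go [-236.9  134.2 -172. ] spin -31.8 | q6 -0.74 t 8.47 w 0.0939 F [-0.7 -0.9 -0.6] tip [434.  342.6 136. ] yx 76.8
```

View pics/meas.png

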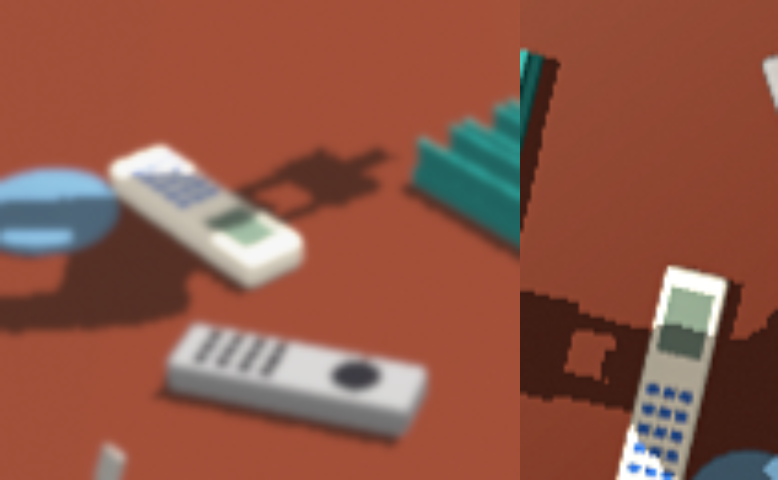

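The picture shows the white remote whole and free, in the left half at about (205,215). My top-view box cut off its near end at row 338, so I'm re-measuring with a larger box.

Run:
```python
from h import *
C=grab(); T,S=C["top"],C["scene"]; t=T["pixels"]
h=cv2.cvtColor(t,cv2.COLOR_BGR2HSV); m=np.zeros(t.shape[:2],np.uint8); b=(slice(270,358),slice(195,262))
m[b]=(((h[...,1]<90)&(h[...,2]>110))[b]); m=cv2.morphologyEx(m,cv2.MORPH_OPEN,np.ones((3,3))); m=cv2.morphologyEx(m,cv2.MORPH_CLOSE,np.ones((7,7)))
c=max(cv2.findContours(m,0,1)[0],key=cv2.contourArea); r=cv2.minAreaRect(c); print(r,cv2.boundingRect(c))
P=np.array([plane(T,q,.02) for q in cv2.boxPoints(r)]); e=[P[1]-P[0],P[2]-P[1]]; l=max(e,key=np.linalg.norm); p=P.mean(0)
yaw=(np.degrees(np.arctan2(l[1],l[0]))+90)%180-90; print(p.round(4),[np.linalg.norm(k).round(4) for k in e],yaw)
# far-end corner check of height: top view corners vs scene corners (from crop, /4)
u=l/np.linalg.norm(l); u*=np.sign(u[0]); v=np.array([-u[1],u[0],0])
far=p+.075*u; near=p-.075*u
print("scene pred far",proj(S,far).round(1),"near",proj(S,near).round(1),"seen approx far (258.5,162.3) near (224.,138.)")
print("height tri", tri(T,proj(T,far),S,(258.5,162.3))[0].round(4), tri(T,proj(T,near),S,(224,138))[0].round(4))
go(p[0],p[1],.002,yaw+90)
```

```text
((230.68524169921875, 313.8376770019531), (17.292469024658203, 63.38663864135742), 13.240518569946289) (216, 282, 30, 65)
[0.3934 0.1701 0.02  ] [np.float64(0.151), np.float64(0.0422)] -12.757253425473465
scene pred far [258.9 162.2] near [223.4 138.4] seen approx far (258.5,162.3) near (224.,138.)
height tri [0.4661 0.1532 0.0198] [0.3211 0.187  0.0213]
go [-177.   134.4    0.2] spin -0.5 | q6 -0.74 t 8.57 w 0.0938 F [ 0.4 -0.3  0. ] tip [434.1 342.3 136.4] yx 76.7
```

Emit:
carry_out --rows '[[0.8,[-60,0,0],0],[0.8,[-120,0,0],0],[0.8,[-165,20,0],0],[0.8,[-177,60,0],0],[0.8,[-177,105,0],0],[0.8,[-177,125,0],0],[0.8,[-177,133,0],0],[0.8,[-177,133,0],0]]' --grip_force 55

```text
time: 9.57
ee_pos: [0.3936, 0.1698, 0.2027]
tcp_rot: [0.555, 0.439, -0.438, -0.554]
force: [-0.7, 0.8, 0.3]
gripper_width: 0.0753
```

```bash
python3 -c "
from h import *
go(.3934,.1701,.0025,77.25)"
```

```text
go [0.3 1.2 0.3] spin -0.6 | q6 -1.02 t 9.57 w 0.0753 F [-0.7  0.8  0.3] tip [393.6 169.8   3.7] yx 76.7
```

Emit:
carry_out --rows '[[0.4,[0,1,0],-0.5],[0.1,[0,1,0],-0.5],[0.0,[0,1,0],-0.5],[0.0,[0,1,0],-0.5],[0.0,[0,1,0],-0.5],[0.0,[0,1,0],-0.5],[0.0,[0,-20,0],-0.5],[0.0,[0,-80,0],-0.5]]'

```text
time: 10.58
ee_pos: [0.3931, 0.1696, 0.2817]
tcp_rot: [-0.552, -0.439, 0.443, 0.553]
force: [0.4, 0.9, -1.2]
gripper_width: 0.0414
```

```bash
python3 -c "
from h import *
go(.5719,-.2811,.090,81.43)"
```

```text
go [-399.8   -7.3 -274.3] spin -4.2 | q6 -1.03 t 10.57 w 0.0414 F [ 0.4  0.9 -1.2] tip [393.1 169.6  82.7] yx 77.2
```

Emit:
carry_out --rows '[[0.0,[-50,-30,-34],-1],[0.0,[-100,-30,-68],-2],[0.0,[-150,-30,-103],-3],[0.0,[-200,-30,-137],-4.2],[0.0,[-250,-30,-171],-4.2],[0.0,[-300,-30,-206],-4.2],[0.0,[-350,-30,-240],-4.2],[0.0,[-400,-30,-274],-4.2]]'

```text
time: 11.58
ee_pos: [0.572, -0.2831, 0.3112]
tcp_rot: [-0.535, -0.459, 0.463, 0.537]
force: [1.0, -0.2, -0.8]
gripper_width: 0.0416
```

Emit:
carry_out --rows '[[0.0,[0,0,0],0]]'

```text
time: 11.7
ee_pos: [0.5721, -0.2864, 0.3097]
tcp_rot: [-0.536, -0.458, 0.462, 0.538]
force: [-0.6, 0.5, -2.3]
gripper_width: 0.0416
```

Run:
```python
from h import *
go(.5719,-.2811,.090,81.43)
C=grab(); T,S=C["top"],C["scene"]; t,s=T["pixels"],S["pixels"]
cv2.imwrite("pics/overW.png",np.hstack([cv2.resize(s[170:350,80:290],(467,400)),cv2.resize(t[180:300,320:445],(333,320)) if 0 else np.vstack([cv2.resize(t[180:300,330:445],(333,347)),np.zeros((53,333,3),np.uint8)])]))
```

```text
go [ 5.2 20.6  0.9] spin -0.2 | q6 -1.94 t 11.7 w 0.0416 F [-0.6  0.5 -2.3] tip [ 572.1 -286.4  110.7] yx 81.2
```

View pics/overW.png

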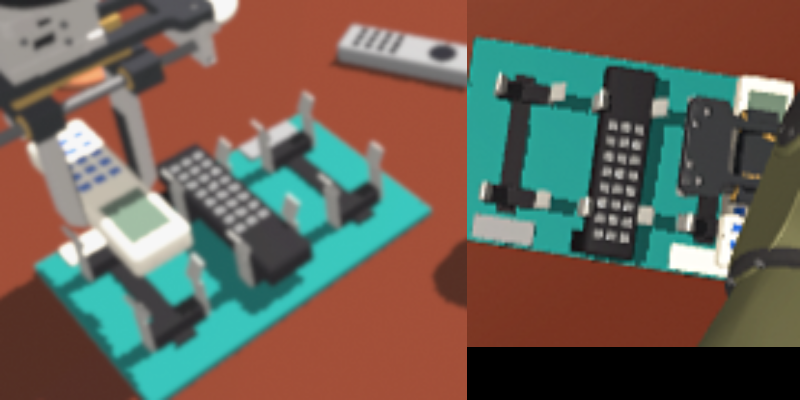

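The picture shows the white remote held level, keypad up, over the white-tagged bay (left half, about (130,190)), in line with its clips. Fine-aligning just above the jaws.

Emit:
carry_out --rows '[[0.0,[5.5,15,1],-0.2],[0.0,[5.5,30,1],-0.2],[0.0,[5.5,38,1],-0.2],[0.0,[5.5,38,1],-0.2]]' --grip_force 60

```text
time: 12.3
ee_pos: [0.5714, -0.2776, 0.2713]
tcp_rot: [-0.534, -0.46, 0.464, 0.537]
force: [0.6, -0.7, -1.4]
gripper_width: 0.0416
```

Run:
```python
from h import *
go(.5720,-.2806,.0262,81.43)
o=manip.get_obs(); C=grab(); T=C["top"]; t=T["pixels"]
h=cv2.cvtColor(t,cv2.COLOR_BGR2HSV); m=np.zeros(t.shape[:2],np.uint8); b=(slice(195,222),slice(415,450)); m[b]=((h[...,1]<60)&(h[...,2]>150))[b]
c=max(cv2.findContours(m,0,1)[0],key=cv2.contourArea); print(cv2.boundingRect(c))
z=o["ee_pos"][2]-.199-.0025+.02
u=np.array([np.cos(np.radians(8.57)),-np.sin(np.radians(8.57)),0]); v=np.array([-u[1],u[0],0])
Q=np.array([[(plane(T,p[0],z)-o["ee_pos"])@u,(plane(T,p[0],z)-o["ee_pos"])@v] for p in c])*1e3
print("far end x",np.percentile(Q[:,0],[90,97,100]).round(1),"y range",Q[:,1].min().round(1),Q[:,1].max().round(1))
```

```text
go [-2.9 46.1 -1.4] spin 0.1 | q6 -1.93 t 12.3 w 0.0416 F [ 0.6 -0.7 -1.4] tip [ 571.4 -277.6   72.3] yx 81.5
(415, 208, 19, 14)
far end x [71.5 72.2 72.5] y range -17.7 24.5
```

Emit:
carry_out --rows '[[0.0,[-3,0,-2],0],[0.0,[-3,4,-2],0],[0.0,[-3,4,-2],0]]'

```text
time: 12.78
ee_pos: [0.5729, -0.2811, 0.268]
tcp_rot: [-0.534, -0.46, 0.464, 0.537]
force: [0.6, 0.5, -1.5]
gripper_width: 0.0417
```

Run:
```python
from h import *
go(.5730,-.2815,.0262,81.43)
```

```text
go [-0.3 42.8 -0.4] spin 0.1 | q6 -1.93 t 12.78 w 0.0417 F [ 0.6  0.5 -1.5] tip [ 572.9 -281.1   69. ] yx 81.5
```

Emit:
carry_out --rows '[[0.0,[0,6,0],0],[0.0,[0,12,0],0],[0.0,[0,18,0],0],[0.0,[0,22,0],0],[0.0,[0,26,0],0],[0.0,[0,30,0],0],[0.0,[0,34,0],0]]'

```text
time: 13.65
ee_pos: [0.5727, -0.2812, 0.2339]
tcp_rot: [-0.534, -0.46, 0.464, 0.537]
force: [0.2, -0.5, 4.9]
gripper_width: 0.0416
```

Run:
```python
from h import *
go(.5730,-.2815,.0262,81.43)
```

```text
go [-0.2  8.7 -0.4] spin 0.1 | q6 -1.93 t 13.65 w 0.0416 F [ 0.2 -0.5  4.9] tip [ 572.7 -281.2   34.9] yx 81.5
```

Emit:
carry_out --rows '[[0.0,[0,3,0],0],[0.0,[0,6,0],0],[0.0,[0,8,0],0],[0.0,[0,8.5,0],0]]'

```text
time: 14.15
ee_pos: [0.5726, -0.2811, 0.2259]
tcp_rot: [-0.534, -0.46, 0.464, 0.537]
force: [-7.1, 3.3, 14.8]
gripper_width: 0.0414
```

Run:
```python
from h import *
go(.5730,-.2815,.0262,81.43)
```

```text
go [-0.3  0.7 -0.5] spin 0.1 | q6 -1.93 t 14.15 w 0.0414 F [-7.1  3.3 14.8] tip [ 572.6 -281.1   26.9] yx 81.5
```

Emit:
carry_out --rows '[[0.0,[0,1,0],0],[0.0,[0,1.5,0],0],[0.0,[0,1.5,0],0]]'

```text
time: 14.52
ee_pos: [0.5726, -0.2811, 0.2259]
tcp_rot: [-0.534, -0.46, 0.464, 0.537]
force: [-8.3, 3.9, 18.7]
gripper_width: 0.0418
```

Run:
```python
from h import *
go(.5730,-.2815,.0262,81.43); print(manip.get_obs()["ft_torque"].round(2))
```

```text
go [-0.3  0.7 -0.5] spin 0.1 | q6 -1.93 t 14.53 w 0.0418 F [-8.3  3.9 18.7] tip [ 572.6 -281.1   26.9] yx 81.5
[0.91 1.31 0.02]
```

Emit:
carry_out --rows '[[0.52,[0,0,0],0],[0.6,[0,0,0],0],[0.62,[0,0,0],0],[0.62,[0,-10,0],0],[0.62,[0,-26,0],0],[0.2,[0,-31,0],0],[0.0,[0,-31,0],0],[0.0,[0,-31,0],0]]' --grip_force 20

```text
time: 15.52
ee_pos: [0.5727, -0.2811, 0.2566]
tcp_rot: [-0.534, -0.46, 0.464, 0.537]
force: [-0.1, -0.0, -0.6]
gripper_width: 0.0314
```

Emit:
carry_out --rows '[[0.0,[0,0,0],0],[0.0,[0,0,0],0],[0.0,[0,5,0],0],[0.0,[0,9,0],0],[0.0,[0,12,0],0],[0.0,[0,14,0],0],[0.0,[0,15,0],0]]'

```text
time: 16.4
ee_pos: [0.5726, -0.281, 0.2434]
tcp_rot: [-0.534, -0.46, 0.464, 0.537]
force: [-11.2, 6.1, 24.1]
gripper_width: 0.0004
```

Run:
```python
from h import *
go(.5730,-.2815,.044,81.43)
```

```text
go [-0.4  0.4 -0.4] spin 0.1 | q6 -1.93 t 16.4 w 0.0004 F [-11.2   6.1  24.1] tip [ 572.6 -281.    44.4] yx 81.5
```

Emit:
carry_out --rows '[[0.0,[0,-10,0],0],[0.0,[0,-50,0],0],[0.0,[0,-70,0],0],[0.0,[0,-70,0],0]]'

```text
time: 16.9
ee_pos: [0.5732, -0.2811, 0.3149]
tcp_rot: [-0.535, -0.46, 0.463, 0.536]
force: [1.3, -0.2, -0.6]
gripper_width: 0.0003
```

Run:
```python
from h import *
go(.5470,.0722,.0025,108.56)
```

```text
go [345.8 112.9  77.4] spin -27.0 | q6 -1.93 t 16.9 w 0.0003 F [ 1.3 -0.2 -0.6] tip [ 573.2 -281.1  115.9] yx 81.5
```

Emit:
carry_out --rows '[[0.2,[50,0,11],-4],[0.5,[105,0,23],-8],[0.8,[160,0,36],-13],[0.8,[215,0,48],-18],[0.8,[270,0,60],-23],[0.8,[320,0,72],-27],[0.8,[346,0,77.4],-27],[0.8,[346,20,77.4],-27]]'

```text
time: 17.9
ee_pos: [0.5472, 0.0744, 0.2941]
tcp_rot: [-0.412, -0.573, 0.576, 0.413]
force: [0.4, 0.3, -0.4]
gripper_width: 0.0742
```

Emit:
carry_out --rows '[[0.8,[0,0,0],0]]'

```text
time: 18.02
ee_pos: [0.5468, 0.0746, 0.292]
tcp_rot: [-0.41, -0.573, 0.577, 0.414]
force: [-0.5, 0.1, -0.1]
gripper_width: 0.0753
```

Run:
```python
from h import *
go(.5470,.0722,.0025,108.56)
C=grab(); T,S=C["top"],C["scene"]; t,s=T["pixels"],S["pixels"]
m=mask(s,"silver"); b=np.zeros_like(m); b[175:212,225:300]=m[175:212,225:300]
c=max(cv2.findContours(b,0,1)[0],key=cv2.contourArea); print("silver scene box",cv2.boundingRect(c),"was 232,181,65,28 (unmoved?)")
cv2.imwrite("pics/whiteIn.png",np.hstack([cv2.resize(s[170:350,80:290],(467,400)),cv2.resize(t[180:324,328:448],(333,400))]))
```

```text
go [-2.4 90.5 -0.1] spin 0.2 | q6 -1.83 t 18.02 w 0.0753 F [-0.5  0.1 -0.1] tip [546.8  74.6  93. ] yx 108.7
silver scene box (232, 181, 64, 27) was 232,181,65,28 (unmoved?)
```

View pics/whiteIn.png

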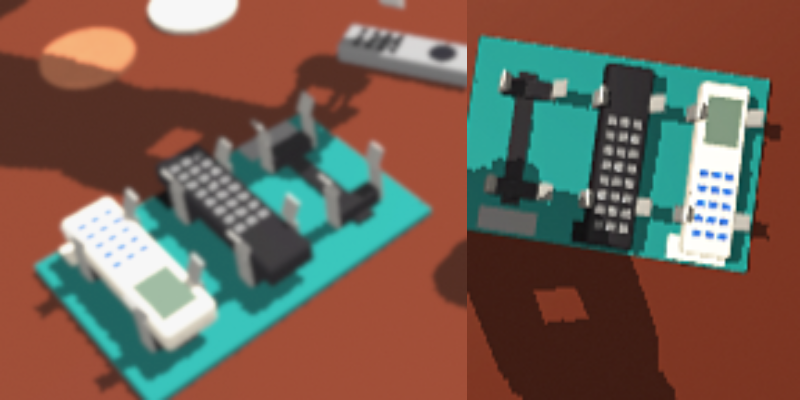

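The picture shows the white remote down between its four clips, keypad up (left half (138,275), right half (715,170)). The black remote is unchanged. Now for the silver one.

Emit:
carry_out --rows '[[0.8,[-2.4,40,0],0],[0.8,[-2.4,75,0],0],[0.8,[-2.4,87,0],0],[0.8,[-2.4,90,0],0],[0.8,[-2.4,90,0],0],[0.4,[-2.4,90,0],0],[0.0,[-2.4,90,0],0],[0.0,[-2.4,90,0],0]]' --grip_force 60

```text
time: 19.12
ee_pos: [0.5477, 0.0719, 0.204]
tcp_rot: [-0.411, -0.573, 0.576, 0.413]
force: [-0.1, -0.7, 0.6]
gripper_width: 0.0489
```

Emit:
carry_out --rows '[[0.0,[0,0,0],0],[0.0,[0,0,0],0],[0.0,[0,0,0],0],[0.0,[0,-20,0],0],[0.0,[0,-75,0],0],[0.0,[0,-105,0],0],[0.0,[0,-105,0],0]]'

```text
time: 20.0
ee_pos: [0.5482, 0.0721, 0.3109]
tcp_rot: [-0.412, -0.574, 0.575, 0.412]
force: [-0.3, -0.0, -2.0]
gripper_width: 0.0415
```

Run:
```python
from h import *
go(.5977,-.1136,.070,81.43)
# white seated: centre from top view hull at z=.044
C=grab(); T=C["top"]; t=T["pixels"]
h=cv2.cvtColor(t,cv2.COLOR_BGR2HSV)
u=np.array([np.cos(np.radians(8.57)),-np.sin(np.radians(8.57)),0]); v=np.array([-u[1],u[0],0]); o=np.array([.5719,-.2811,.044])
ys,xs=np.nonzero((h[...,1]<90)&(h[...,2]>150)); Q=np.array([[(plane(T,(a,b),.044)-o)@u,(plane(T,(a,b),.044)-o)@v] for a,b in zip(xs,ys) if 390<a<440 and 200<b<285])*1e3
k=Q[np.abs(Q[:,1])<14]; print("x ext",np.sort(k[:,0])[[0,3,-4,-1]].round(1)); k=Q[np.abs(Q[:,0])<30]; print("y ext",np.sort(k[:,1])[[0,5,-6,-1]].round(1))
```

```text
go [-191.7   42.2   12.7] spin 27.3 | q6 -1.83 t 20.0 w 0.0415 F [-0.3 -0.  -2. ] tip [548.2  72.1 111.9] yx 108.7
x ext [-84.5 -83.9  72.4  73.1]
y ext [-19.5 -18.9  24.5  24.9]
```

Emit:
carry_out --rows '[[0.0,[-45,0,3],7],[0.0,[-95,0,6],14],[0.0,[-145,0,9],21],[0.0,[-180,0,12],27],[0.0,[-192,10,12.7],27.3],[0.0,[-192,25,12.7],27.3],[0.0,[-192,34,12.7],27.3],[0.0,[-192,34,12.7],27.3]]'

```text
time: 21.1
ee_pos: [0.597, -0.1129, 0.2729]
tcp_rot: [-0.534, -0.459, 0.464, 0.537]
force: [0.3, -0.1, -1.4]
gripper_width: 0.0414
```

Emit:
carry_out --rows '[[0.0,[0,0,0],0]]'

```text
time: 21.22
ee_pos: [0.5971, -0.1123, 0.2733]
tcp_rot: [-0.534, -0.46, 0.464, 0.537]
force: [0.5, 0.0, -1.1]
gripper_width: 0.0415
```

Run:
```python
from h import *
go(.5975,-.1134,.029,81.43)
C=grab(); T=C["top"]; t=T["pixels"]; o=manip.get_obs(); z=o["ee_pos"][2]-.199-.005+.02
h=cv2.cvtColor(t,cv2.COLOR_BGR2HSV)
u=np.array([np.cos(np.radians(8.57)),-np.sin(np.radians(8.57)),0]); v=np.array([-u[1],u[0],0]); p=np.array([*o["ee_pos"][:2],z])
ys,xs=np.nonzero((h[...,1]<60)&(h[...,2]>110)); Q=np.array([[(plane(T,(a,b),z)-p)@u,(plane(T,(a,b),z)-p)@v] for a,b in zip(xs,ys) if 325<a<375 and 190<b<280])*1e3
Q=Q[(np.abs(Q[:,1])<32)&(np.abs(Q[:,0])<85)]
for x in range(-84,84,6):
    k=Q[(Q[:,0]>=x)&(Q[:,0]<x+6)]; print(x,len(k),k[:,1].min().round(0) if len(k) else '',k[:,1].max().round(0) if len(k) else '',end=' | ')
```

```text
go [-1.  45.3 -0.9] spin 0.1 | q6 -1.67 t 21.23 w 0.0415 F [ 0.5  0.  -1.1] tip [ 597.1 -112.3   74.3] yx 81.6
-84 0   | -78 2 -7.0 -5.0 | -72 0   | -66 0   | -60 0   | -54 0   | -48 0   | -42 0   | -36 0   | -30 0   | -24 0   | -18 0   | -12 0   | -6 0   | 0 0   | 6 0   | 12 0   | 18 0   | 24 0   | 30 0   | 36 0   | 42 0   | 48 0   | 54 0   | 60 0   | 66 0   | 72 0   | 78 0   |
```

Emit:
carry_out --rows '[[0.0,[-1,5,-1],0],[0.0,[-1,12,-1],0],[0.0,[-1,18,-1],0],[0.0,[-1,23,-1],0],[0.0,[-1,27,-1],0],[0.0,[-1,31,-1],0],[0.0,[-1,34,-1],0],[0.0,[-1,37,-1],0]]'

```text
time: 22.32
ee_pos: [0.5977, -0.1136, 0.2362]
tcp_rot: [-0.534, -0.46, 0.464, 0.537]
force: [-0.0, 1.5, 4.1]
gripper_width: 0.0414
```

Emit:
carry_out --rows '[[0.0,[0,3,0],0],[0.0,[0,6,0],0],[0.0,[0,8,0],0],[0.0,[0,8.5,0],0]]'

```text
time: 22.82
ee_pos: [0.5974, -0.1135, 0.228]
tcp_rot: [-0.534, -0.46, 0.464, 0.537]
force: [-8.1, 4.5, 15.1]
gripper_width: 0.0411
```

Run:
```python
from h import *
go(.5975,-.1134,.029,81.43)
```

```text
go [ 0.1  0.  -0.1] spin 0.1 | q6 -1.67 t 22.82 w 0.0411 F [-8.1  4.5 15.1] tip [ 597.4 -113.5   29. ] yx 81.6
```

Emit:
carry_out --rows '[[0.0,[0,1,0],0],[0.0,[0,1.5,0],0],[0.0,[0,1.5,0],0]]'

```text
time: 23.2
ee_pos: [0.5974, -0.1135, 0.228]
tcp_rot: [-0.534, -0.46, 0.464, 0.537]
force: [-8.4, 3.6, 20.4]
gripper_width: 0.0414
```

Emit:
carry_out --rows '[[0.52,[0,0,0],0],[0.6,[0,0,0],0],[0.62,[0,0,0],0],[0.62,[0,-10,0],0],[0.62,[0,-26,0],0],[0.2,[0,-29,0],0],[0.0,[0,-29,0],0],[0.0,[0,-29,0],0]]' --grip_force 20

```text
time: 24.2
ee_pos: [0.5975, -0.1134, 0.2567]
tcp_rot: [-0.534, -0.46, 0.464, 0.537]
force: [0.2, -0.1, -0.1]
gripper_width: 0.0316
```

Emit:
carry_out --rows '[[0.0,[0,0,0],0],[0.0,[0,0,0],0],[0.0,[0,5,0],0],[0.0,[0,9,0],0],[0.0,[0,12,0],0],[0.0,[0,14,0],0],[0.0,[0,15,0],0]]'

```text
time: 25.08
ee_pos: [0.5974, -0.1134, 0.2433]
tcp_rot: [-0.534, -0.46, 0.464, 0.537]
force: [-11.7, 2.1, 25.2]
gripper_width: 0.0007
```

Run:
```python
from h import *
go(.5975,-.1134,.044,81.43)
```

```text
go [ 0.   0.3 -0.1] spin 0.1 | q6 -1.67 t 25.07 w 0.0007 F [-11.7   2.1  25.2] tip [ 597.4 -113.4   44.3] yx 81.6
```

Emit:
carry_out --rows '[[0.0,[0,-20,0],0],[0.0,[0,-70,0],0],[0.0,[0,-120,0],0],[0.0,[20,-150,30],0],[0.0,[75,-150,50],0],[0.0,[130,-150,70],0],[0.0,[185,-150,90],0],[0.0,[240,-150,110],0]]'

```text
time: 26.08
ee_pos: [0.5243, 0.142, 0.3938]
tcp_rot: [-0.534, -0.46, 0.464, 0.537]
force: [0.4, 0.1, -1.2]
gripper_width: 0.0008
```

Emit:
carry_out --rows '[[0.0,[60,0,0],0],[0.0,[120,0,0],0],[0.0,[160,0,0],0],[0.0,[160,0,0],0],[0.0,[160,0,0],0]]'

```text
time: 26.7
ee_pos: [0.5477, 0.2997, 0.3933]
tcp_rot: [-0.534, -0.46, 0.464, 0.537]
force: [0.6, -0.8, 0.1]
gripper_width: 0.0005
```

Run:
```python
from h import *
go(.5975,-.1134,.044,81.43)
C=grab(); T,S=C["top"],C["scene"]; t,s=T["pixels"],S["pixels"]
h=cv2.cvtColor(t,cv2.COLOR_BGR2HSV)
u=np.array([np.cos(np.radians(8.57)),-np.sin(np.radians(8.57)),0]); v=np.array([-u[1],u[0],0])
for n,o,x0,x1 in(("W",(.5719,-.2811),390,440),("S",(.5972,-.1132),325,375)):
    o=np.array([*o,.044]); ys,xs=np.nonzero((h[...,1]<90)&(h[...,2]>110))
    Q=np.array([[(plane(T,(a,b),.044)-o)@u,(plane(T,(a,b),.044)-o)@v] for a,b in zip(xs,ys) if x0<a<x1 and 195<b<285])*1e3
    k=Q[np.abs(Q[:,1])<14]; g=Q[np.abs(Q[:,0])<30]; print(n,"x ext",k[:,0].min().round(1),k[:,0].max().round(1),"y ext",g[:,1].min().round(1),g[:,1].max().round(1))
r=cv2.minAreaRect(blobs(t,"red",(125,205,205,295))[0]); print("cards",r,"was 140.6,245.8")
old=cv2.imread("pics/top0.png"); print("jar diff",cv2.absdiff(old[135:180,305:345],t[135:180,305:345]).mean(),"black diff",cv2.absdiff(old[200:275,372:392],t[200:275,372:392]).mean())
cv2.imwrite("pics/final.png",np.hstack([cv2.resize(s[170:350,80:290],(467,400)),cv2.resize(t[180:324,328:448],(333,400))]))
```

```text
go [-401.   150.4 -111. ] spin 0.1 | q6 -0.98 t 26.7 w 0.0005 F [ 0.6 -0.8  0.1] tip [547.7 299.7 194.3] yx 81.6
W x ext -84.5 83.0 y ext -19.8 24.9
S x ext -83.4 83.3 y ext -19.8 21.9Traceback (most recent call last):
  File "<stdin>", line 10, in <module>
IndexError: list index out of range
```

Run:
```python
from h import *
C=grab(); T,S=C["top"],C["scene"]; t,s=T["pixels"],S["pixels"]
h=cv2.cvtColor(t,cv2.COLOR_BGR2HSV)
u=np.array([np.cos(np.radians(8.57)),-np.sin(np.radians(8.57)),0]); v=np.array([-u[1],u[0],0])
for n,o,x0,x1 in(("W",(.5719,-.2811),390,440),("S",(.5972,-.1132),325,375)):
    o=np.array([*o,.044]); print(n,end=": ")
    for x in list(range(-84,-55,3))+list(range(57,87,3)):
        q=proj(T,o+u*x*1e-3).round().astype(int); print(x,h[q[1],q[0],1:].tolist(),end=" ")
    print()
old=cv2.imread("pics/top0.png"); olds=cv2.imread("pics/scene0.png")
d=lambda a,b,r:cv2.absdiff(a[r],b[r]).mean().round(1)
print("jar top",d(old,t,np.s_[135:180,305:345]),"scene",d(olds,s,np.s_[225:295,295:340]),"black top",d(old,t,np.s_[205:270,374:390]),"cards scene",d(olds,s,np.s_[112:142,325:358]))
cv2.imwrite("pics/final.png",np.hstack([cv2.resize(s[100:350,80:390],(496,400)),cv2.resize(t[180:300,328:428],(300,400)) if 0 else cv2.resize(t[185:290,320:440],(300,400),interpolation=cv2.INTER_CUBIC)]))
```

```text
W: -84 [4, 255] -81 [0, 255] -78 [36, 231] -75 [29, 239] -72 [4, 255] -69 [5, 255] -66 [4, 255] -63 [12, 248] -60 [218, 228] -57 [71, 222] 57 [44, 152] 60 [43, 183] 63 [8, 255] 66 [2, 255] 69 [3, 255] 72 [26, 212] 75 [211, 158] 78 [197, 163] 81 [203, 167] 84 [191, 127] 
S: -84 [203, 74] -81 [15, 199] -78 [13, 196] -75 [13, 198] -72 [14, 131] -69 [15, 137] -66 [13, 195] -63 [13, 193] -60 [10, 195] -57 [10, 148] 57 [12, 191] 60 [13, 192] 63 [15, 188] 66 [14, 143] 69 [152, 156] 72 [194, 170] 75 [189, 170] 78 [191, 171] 81 [176, 146] 84 [101, 124] 
jar top 4.8 scene 0.4 black top 3.9 cards scene 7.5
```

View pics/final.png

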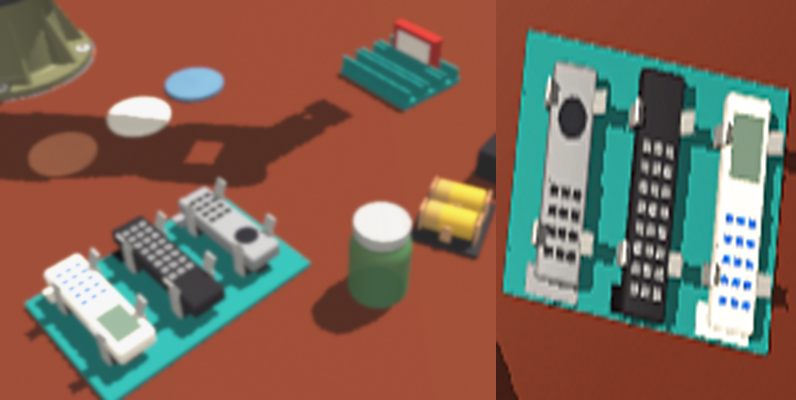

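The final picture shows all three remotes clipped in, keypads up: white at (100,305), black and silver in the left half. The jar is at (380,255), and the cards are upright in the rack at (418,42). The arm is well clear, so I'm handing in.

```bash
python3 -c "
from rig import manip
print(manip.hand_in(), manip.get_obs()['time'])"
```

```text
the job is handed in; nothing more can be done
the job is handed in; nothing more can be done
```

Both remotes are clipped into the bays with their own colour tags, keypad up and let go. I handed the job in at about 27 s of arm time; no verdict was reported.

**What I did:** I took the white remote out of the rack and stood it on its edge on the cabinet top. I tipped it flat with a finger, keypad up, and let go. Then I gripped it again across its width and pushed it into the white bay, and did the same with the silver remote in the silver bay. I also pressed each one from above with the fingers closed.

**Last checks:**
- **Seating:** pressed at about 25 N, the tops stood at 44.4 mm (white) and 44.3 mm (silver), against 44 mm expected.
- **Centring across the bay:** both lie between their clips. In the camera measurement, white looked about 2.5 mm and silver about 1 mm off to the left. I put that down to the camera also seeing the side faces.
- **Centring lengthwise:** both measure about 1.5 to 2 mm towards the robot from my estimate of the bay centre. That is about the camera calibration error of 2 mm, so I left it.
- **Other objects:** the jar, cards and black remote look unmoved. The arm hid the cards from the top camera, so my position re-check there failed and only the scene view confirms them. That view's image difference, 7.5, includes changes where the white remote used to stand.

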